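# Snap a stop clip on to the waste pipe

### The arm

A 6-joint arm with a two-finger parallel gripper is mounted at the origin on the work surface. World frame = base frame: x ahead of the robot, y to its left, z up, the work surface at z = 0. Lengths are in m, angles in degrees, forces in N, time in s.
With the tool pointing down it reaches from about 0.375 to 0.925 m from the base axis. Payload 5.7 kg.
Tool frame: the origin (TCP) lies on the centre line of the jaws, within the pads' length; the fingertips stand 22 mm ahead of it and the grasp point (between the pads) lies 3 mm ahead of it; z points along the fingers, y is the direction in which the jaws open and shut (so a half turn about z gives the same grasp; the last joint's range is limited). The gripper opens to 85 mm and grips with 20 to 120 N. Pads are 22 mm wide; open, the fingers measure 114 mm over their backs; the gripper's body (76 mm by 85 mm) begins 54 mm behind the grasp point. The pads swing forward as they close: fully open they stand 13 mm farther back than shut.
Start: joints at [57.863, 20.558, 86.54, -0, 72.909, -6.595], TCP at [0.259, 0.541, 0.253] pointing down, gripper open.
Joint ranges: [-170.27, 170.27], [-57.76, 135], [12.27, 136.19], [-55.21, 235.2], [11.17, 155.16], [-170.74, 170.74]. Speed limits (degrees/s): [136.94, 136.94, 180, 180, 180, 180].

### API

Orientations are given as [roll, pitch, yaw] about the fixed x, y, z axes, in that order (R = Rz(yaw) Ry(pitch) Rx(roll)).
In Python, from cell import bot, viewer, workorder gives the robot as it stands.
- The arm moves only by the tool arm_command, never from a script. Its arguments are lists of equal length, an entry for each row: "linear": the shift along the tool's x, y, z in cm, a list of three; "dr": the turn, a rotation vector about the tool's x, y, z in degrees, a list of three; "fingers": the closure, from 0 (fully open) to 1 (shut). In form: {"linear": [[x, y, z], ...], "dr": [[wx, wy, wz], ...], "fingers": [fingers, ...]}. A call has 1 to 10 rows; each row shifts and turns the pose as measured when the row begins, along the tool's axes as they then stand; what a row does not reach is not made up. A row lasts 1/8 s, in which the tool goes at most 62.5 mm and 10.7 degrees, less where a joint would pass 70% of its speed; a pose out of reach is approached as far as the arm can. A call is refused whole if a number of a shift passes 6.25 or a number of a turn 10.7, either way. A call with a gripper value outside its range is refused whole. The fingers move at their own pace and stop on an object; "force" is the grip in N (left out, the last holds). Time passes only in rows, so rows that do not move let the fingers close. It gives the time, the measured TCP pose, the force and the opening at its end, in the units of the state.
- bot.read_state(): the state, without advancing time (a new reading comes with each control period).
- viewer.snapshot(name): name is "scene" or "top" or "wrist"; returns a dict with "image" (400x640x3 uint8, blue, green, red), "range_z" (400x640 float32, m along the optical axis (not along the pixel's ray), 0 where there is no reading), "fx", "fy", "cx", "cy" (pixels), "view" (4x4, takes a point from world to camera coordinates); the wrist camera has in their place "mount" (4x4, takes a point from camera to tool coordinates, whose origin is the TCP and whose axes are the flange's). Camera axes: x right, y down, z forward; pixel columns grow to the right and rows downward; lengths in m; the calibration is good to about 2 mm. A picture is of the moment at which its call begins: read the wrist's pose just before it.
- workorder.finish_job(): hands the job in, once; it reports no verdict.
The state is a dict: "time_s": time; "qpos": joint angles; "qd": joint speeds; "tau": joint torques, N m; "position": TCP position; "ee_rot": TCP orientation; "wrist_force": force on the tool from outside, world axes, zero at the start; "torque": the same for the moment, N m; "opening": finger opening in m.
Only numpy, scipy, OpenCV 4.12 (cv2) and the standard library are available. Lean on these libraries where they do the work, as an engineer would, in place of code of your own. Each camera call takes 0.05 s, during which the arm holds its last target. There are 200 camera calls.

### The job

Pick up the blue clip and push it straight down over the white waste pipe, between the two black marks in its middle, until its arms snap past the pipe and it sits fully home and upright. Then slide it along the pipe until it rests against the orange bracket, and let go. The pipe's height in its brackets is not known exactly, so feel for it and push no harder than the clip needs (20 N at most), and leave the other clip, the tools and the soap box where they are.

Things in the scene. Friction and masses are not known exactly. Their poses are not given: they have to be found in the camera images.
- clip_grip (a point): centre of the blue clip's grip block (22 mm along the clip's x, 28 mm along y, 47 mm tall), half-way up. Grip it across its 22 mm, along x. The block's top is 24 mm above this point. The clip stands upright on its lips, open side down. It is the same either way round.
- clip_seat (a point): centre of the clip's round seat, 48 mm straight below clip_grip; the pipe's axis lies here when the clip is home. The seat is open downward and runs along y (clip 28 mm long along y). The two arms stand 24 mm either side (x); their lips reach 17.5 mm below this point. A shoulder 48 mm wide lies 20 to 25 mm above it; its underside meets the pipe's top when home.
- jaw_a (a joint): opening of one sprung arm of the blue clip (rad): 0 relaxed, about 0.01 when home on the pipe, about 0.14 at the pipe's widest point
- jaw_b (a joint): the same for the other arm
- stand: fixed pipe stand; origin at the centre of its underside on the table, y along the pipe, z up. Base 90 x 340 x 12 mm. Two fork brackets at y = +126 mm (orange) and -126 mm (grey), each 67 mm wide (x), 22 mm long (y), 143 mm tall; the white pipe runs through them, clear between y = -115 and +115 mm.
- stand_mid (a point): point on top of the stand's base, 12 mm above the table, straight below the middle of the pipe (y along the pipe). The white pipe is rigid, level, 40 mm in diameter; its axis is somewhere between 79 and 105 mm above the table: the brackets are height-adjustable and the setting is not measured. Black marks on the pipe 43 mm either side of this point bound the middle, where the clip goes on.
- orange_face (a point): middle of the orange bracket's inner face (looking along the stand's -y), where the clip's end face comes to rest; 115 mm from the stand's origin along +y and 92 mm above the table. The clip is against it when clip_seat is 14 mm from the face along y.
- small_clip: the other, yellow clip, 30 x 24 mm, 56 mm tall, for a thinner pipe: not wanted, leave it alone; bystander, origin at its underside
- screwdriver: screwdriver lying flat; bystander
- wrench: wrench lying flat; bystander
- soap: green soap box 60 x 90 x 35 mm; bystander, origin at its underside
- clip: the blue clip, about 75 g, same frame as clip_seat. Pushed on, its lips touch the pipe with clip_seat about 28 mm above the pipe's axis; the push peaks at about 10 to 15 N within the next 10 mm, falls off as the lips pass the widest point, then rises steeply when home. Past the widest point the arms draw it down; keep pushing until the steep rise. Once on, it slides along the pipe with a few N.

How it is judged:
By the outcome, as a careful person would: the job done as asked, in the order asked, and still so for the second after the job is handed in, with the robot touching nothing.
It also fails if it takes over 48 s, if anything falls off the work surface, if the arm or the gripper's body presses on something with over 40 N, if the wrist force passes 120 N, or if a joint passes its speed limit or range.

## Working session

There is one attempt and no reset: what is moved stays moved. The work goes in short steps, Python scripts to look and compute and a tool call to move; the robot and the scene stay as the last step left them, time stands still between calls to the robot, and variables do not carry over. Pictures are saved under pics/ and viewed, about 8 in all and at most 12, crops included, and the job is handed in when it is done.

Besides the shell and the picture viewer there is one more tool, called after ">>>" in YAML: its name, and indented under it one key for each argument. arm_command: Moves the arm, as the interface text tells. Its arguments: {"type":"object","properties":{"linear":{"type":"array","items":{"type":"array","items":{"type":"number"}}},"dr":{"type":"array","items":{"type":"array","items":{"type":"number"}}},"fingers":{"type":"array","items":{"type":"number"}},"force":{"type":"number"}},"required":["linear","dr","fingers"]}

```bash
ls; mkdir -p pics
python3 - <<'E'
from cell import bot, viewer
import cv2,numpy as np,pickle
s=bot.read_state();print(s)
d={}
for n in("top","scene"):
    d[n]=viewer.snapshot(n);cv2.imwrite(f"pics/{n}0.png",d[n]["image"]);print({k:v for k,v in d[n].items() if k not in("image","range_z")})
pickle.dump(d,open("d0.pkl","wb"))
E
```

```text
pics
{'time_s': 0.0, 'qpos': array([ 5.78642415e+01,  2.05988660e+01,  8.65986579e+01, -1.03299473e-05,
        7.29108502e+01, -6.59311349e+00]), 'qd': array([-0.06414518, -0.01225835,  0.0242399 , -0.07882203, -0.00167812,
       -0.04796173]), 'tau': array([-3.31192759e-04, -5.27608895e+01, -2.78626424e+01, -2.78037305e-04,
        1.31219279e-02, -1.97036013e-05]), 'position': array([0.25835299, 0.54080842, 0.25244609]), 'ee_rot': array([-1.79892341e+02, -1.24334649e-02,  1.54457346e+02]), 'wrist_force': array([-0.67091555,  0.53720063,  0.84691161]), 'torque': array([-0.00159945,  0.04936384,  0.03190158]), 'opening': 0.08537585846559671}
{'fx': 519.5716155357436, 'fy': 519.5716155357436, 'cx': 312.6830701452072, 'cy': 200.7793516702458, 'view': array([[ 0.01621056, -0.99969425,  0.0186716 , -0.036207  ],
       [-0.99377792, -0.01816704, -0.10988819,  0.54734653],
       [ 0.11019379, -0.01677407, -0.99376856,  1.75428312],
       [ 0.        ,  0.        ,  0.        ,  1.        ]])}
{'fx': 408.0228682579594, 'fy': 408.0228682579594, 'cx': 315.5573917657848, 'cy': 200.69932728173998, 'view': array([[ 0.18906884,  0.98185689,  0.01449193, -0.07834618],
       [ 0.62498445, -0.10893934, -0.77299848, -0.28664756],
       [-0.75739515,  0.15520716, -0.63424233,  1.57859892],
       [ 0.        ,  0.        ,  0.        ,  1.        ]])}
```

View pics/top0.png

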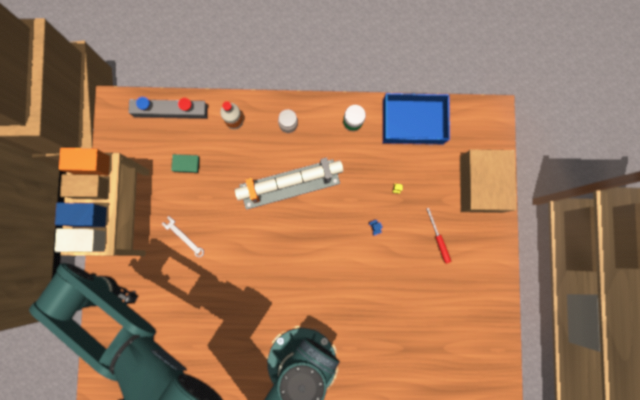

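View pics/scene0.png

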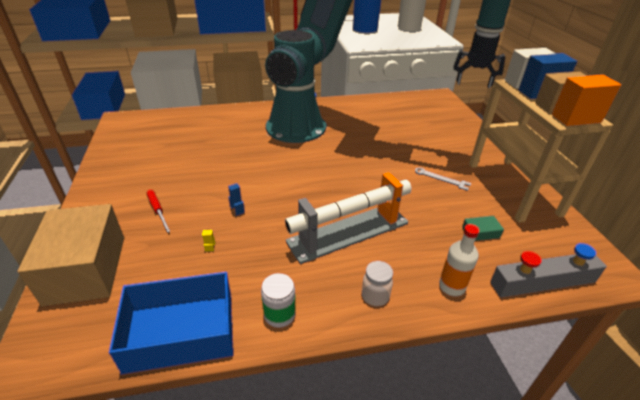

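The top view shows the blue clip at (376,227), the pipe from (240,192) to (340,167), with orange on the left end, and the yellow clip at (398,188). Next I turn these into positions.

```bash
cat > h.py <<'E'
import numpy as np,cv2
def cloud(s,st=None):
    z=s["range_z"];v,u=np.mgrid[:z.shape[0],:z.shape[1]]
    P=np.stack([(u-s["cx"])/s["fx"]*z,(v-s["cy"])/s["fy"]*z,z],-1)
    if "view" in s: T=np.linalg.inv(s["view"])
    else:
        from scipy.spatial.transform import Rotation as R
        W=np.eye(4);W[:3,:3]=R.from_euler("xyz",st["ee_rot"],degrees=True).as_matrix();W[:3,3]=st["position"];T=W@s["mount"]
    Q=P@T[:3,:3].T+T[:3,3];Q[z==0]=np.nan
    return Q,cv2.cvtColor(s["image"],cv2.COLOR_BGR2HSV)
E
python3 - <<'E'
import pickle;from h import *
d=pickle.load(open("d0.pkl","rb"))
for n in d:
    Q,H=cloud(d[n]);h,s,v=H[...,0],H[...,1],H[...,2]
    box=(Q[...,0]>.3)&(Q[...,0]<.75)&(abs(Q[...,1])<.4)&(Q[...,2]<.25)
    def rep(nm,m):
        m=m&box;p=Q[m]
        if len(p)<5: print(n,nm,len(p));return
        c=cv2.minAreaRect(p[:,:2].astype(np.float32)*1000)
        print(n,nm,len(p),"min",p.min(0).round(3),"max",p.max(0).round(3),"mean",p.mean(0).round(3),c)
    blue=(h>100)&(h<125)&(s>140)
    rep("blue",blue&(Q[...,1]<0)&(Q[...,1]>-.25)); rep("bluetop",blue&(Q[...,2]>.075)&(Q[...,1]<0)&(Q[...,1]>-.25)&(Q[...,0]<.56))
    rep("yellow",(h>23)&(h<35)&(s>150)); rep("orange",(h>8)&(h<18)&(s>190)&(Q[...,2]>.05))
    w=(s<70)&(v>140)&(Q[...,2]>.07)&(Q[...,1]>-.12)&(Q[...,1]<.22)&(Q[...,0]<.7); rep("white",w)
    g=(s<90)&(Q[...,2]>.006)&(Q[...,2]<.02)&(Q[...,1]>-.12)&(Q[...,1]<.22)&(Q[...,0]>.45)&(Q[...,0]<.7); rep("base",g)
    p=Q[w&box]; c=p[:,:2].mean(0);_,_,V=np.linalg.svd(p[:,:2]-c,full_matrices=False);print("dir",V[0],np.percentile(p[:,2],[5,50,90,95,99]))
a=cv2.resize(d["top"]["image"][155:250,220:420],None,fx=4,fy=4,interpolation=2);cv2.imwrite("pics/a.png",a)
E
```

```text
top blue 61 min [ 0.443 -0.25   0.034] max [ 0.478 -0.227  0.098] mean [ 0.459 -0.238  0.074] ((460.7622985839844, -238.41848754882812), (35.029842376708984, 22.941312789916992), 0.7169852256774902)
top bluetop 42 min [ 0.447 -0.25   0.081] max [ 0.471 -0.227  0.098] mean [ 0.46  -0.237  0.089] ((460.5959167480469, -238.06265258789062), (20.923583984375, 22.755083084106445), 19.79435157775879)
top yellow 66 min [ 0.584 -0.342 -0.007] max [ 0.609 -0.304  0.064] mean [ 0.596 -0.316  0.043] ((596.366943359375, -322.3396911621094), (36.759334564208984, 24.8015193939209), 84.00847625732422)
top orange 1
top white 1230 min [ 0.541 -0.12   0.092] max [0.676 0.22  0.15 ] mean [0.612 0.038 0.117] ((614.391845703125, 54.06805419921875), (63.39753341674805, 354.5121765136719), 14.033699989318848)
top base 970 min [ 0.521 -0.118  0.006] max [0.695 0.22  0.02 ] mean [0.595 0.05  0.012] ((608.7562866210938, 54.811248779296875), (90.31156921386719, 339.03912353515625), 16.508251190185547)
dir [ 0.28653568 -0.95806957] [0.10349118 0.11550997 0.13635513 0.14239469 0.14683763]
scene blue 200 min [ 0.4
[... 522 characters left out ...]
115234, 24.627079010009766), 4.498098373413086)
scene orange 433 min [0.539 0.154 0.05 ] max [0.61  0.195 0.148] mean [0.585 0.174 0.109] ((575.0083618164062, 173.29295349121094), (71.453125, 25.149900436401367), 18.816654205322266)
scene white 1326 min [ 0.553 -0.119  0.1  ] max [0.68  0.22  0.146] mean [0.626 0.027 0.116] ((620.9095458984375, 52.712310791015625), (64.059814453125, 352.3127746582031), 11.96757698059082)
scene base 2350 min [ 0.539 -0.119  0.006] max [0.7  0.22 0.02] mean [0.622 0.038 0.013] ((611.4136352539062, 50.907440185546875), (93.2250747680664, 336.5840148925781), 17.01946449279785)
dir [-0.27591081  0.96118324] [0.10355289 0.11641501 0.1214409  0.14323007 0.14498855]
```

View pics/a.png

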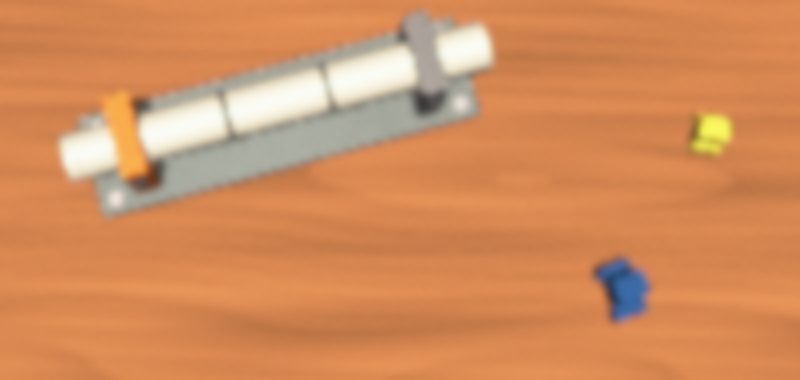

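The top crop shows the stand yawed about 16°, orange at the +y end. The marks are at crop (228,115) and (328,87), and the clip is at (625,290), turned about 35–40°. Now I plan an approach to a viewing pose above the clip.

```bash
cat >> h.py <<'E'
def plan(wps,yaws,ns):
    "rows from present pose through waypoints (x,y,z), tool down"
    from cell import bot
    from scipy.spatial.transform import Rotation as R
    s=bot.read_state();p=np.array(s["position"]);q=R.from_euler("xyz",s["ee_rot"],degrees=True)
    print("t",s["time_s"].__round__(2),"p",p.round(4),"rot",s["ee_rot"].round(2),"F",s["wrist_force"].round(1),"op",round(s["opening"],4))
    for w,yw,n in zip(wps,yaws,ns):
        g=R.from_euler("xyz",[180,0,yw],degrees=True);L=[];D=[]
        dp=(np.array(w)-p)/n;rv=(q.inv()*g).as_rotvec()/n
        for i in range(n):
            L.append((100*q.inv().apply(dp)).round(2).tolist());D.append(np.degrees(rv).round(2).tolist());p=p+dp;q=q*R.from_rotvec(rv)
        print("linear",L,"\ndr",D)
E
python3 - <<'E'
from h import *
from cell import viewer
print(viewer.snapshot("wrist")["mount"].round(4).tolist())
plan([(.50,.2,.28),(.45,-.23,.28)],[140,127],[8,8])
E
```

```text
[[-0.0004, -0.9446, -0.3283, 0.0842], [1.0, -0.0009, 0.0012, -0.0004], [-0.0014, -0.3283, 0.9446, -0.1214], [0.0, 0.0, 0.0, 1.0]]
t 0.15 p [0.2584 0.5409 0.2526] rot [-1.7992e+02 -1.0000e-02  1.5446e+02] F [ 0.1  0.9 -0.5] op 0.0853
linear [[-4.56, -2.54, -0.34], [-4.64, -2.4, -0.34], [-4.71, -2.25, -0.34], [-4.78, -2.1, -0.34], [-4.85, -1.95, -0.34], [-4.9, -1.8, -0.34], [-4.96, -1.64, -0.34], [-5.01, -1.48, -0.34]] 
dr [[-0.01, 0.0, 1.81], [-0.01, 0.0, 1.81], [-0.01, 0.0, 1.81], [-0.01, 0.0, 1.81], [-0.01, 0.0, 1.81], [-0.01, 0.0, 1.81], [-0.01, 0.0, 1.81], [-0.01, 0.0, 1.81]]
linear [[-2.98, -4.52, -0.0], [-3.1, -4.43, -0.0], [-3.23, -4.34, -0.0], [-3.35, -4.25, -0.0], [-3.47, -4.15, -0.0], [-3.59, -4.05, -0.0], [-3.7, -3.95, -0.0], [-3.81, -3.84, -0.0]] 
dr [[0.0, -0.0, 1.62], [0.0, -0.0, 1.62], [0.0, -0.0, 1.62], [0.0, -0.0, 1.62], [0.0, -0.0, 1.62], [0.0, -0.0, 1.62], [0.0, -0.0, 1.62], [0.0, -0.0, 1.62]]
```

>>> arm_command:
  linear:
    - [-4.6, -2.5, -0.4]
    - [-4.6, -2.4, -0.4]
    - [-4.7, -2.2, -0.4]
    - [-4.8, -2.1, -0.4]
    - [-4.8, -1.9, -0.4]
    - [-4.9, -1.8, -0.4]
    - [-4.9, -1.6, -0.3]
    - [-5, -1.5, -0.3]
  dr:
    - [0, 0, 1.8]
    - [0, 0, 1.8]
    - [0, 0, 1.8]
    - [0, 0, 1.8]
    - [0, 0, 1.8]
    - [0, 0, 1.8]
    - [0, 0, 1.8]
    - [0, 0, 1.8]
  fingers: [0, 0, 0, 0, 0, 0, 0, 0]

```text
time_s: 1.15
position: [0.5038, 0.1945, 0.2815]
ee_rot: [-179.8, -0.1, 140.0]
wrist_force: [0.9, 0.5, -0.2]
opening: 0.0853
```

>>> arm_command:
  linear:
    - [-3, -4.5, 0]
    - [-3.1, -4.4, 0]
    - [-3.2, -4.3, 0]
    - [-3.4, -4.2, 0]
    - [-3.5, -4.1, 0]
    - [-3.6, -4, 0]
    - [-3.7, -4, 0]
    - [-3.8, -3.8, 0]
    - [0, 0, 0]
  dr:
    - [0, 0, 1.6]
    - [0, 0, 1.6]
    - [0, 0, 1.6]
    - [0, 0, 1.6]
    - [0, 0, 1.6]
    - [0, 0, 1.6]
    - [0, 0, 1.6]
    - [0, 0, 1.6]
    - [0, 0, 0]
  fingers: [0, 0, 0, 0, 0, 0, 0, 0, 0]

```text
time_s: 2.28
position: [0.4547, -0.2514, 0.2813]
ee_rot: [-179.9, 0.1, 126.5]
wrist_force: [-0.2, -0.1, 0.4]
opening: 0.0855
```

```bash
cat > look.py <<'E'
import sys,pickle;from h import *
from cell import bot,viewer
st=bot.read_state();s=viewer.snapshot("wrist");pickle.dump((st,s),open(sys.argv[1]+".pkl","wb"));cv2.imwrite(f"pics/{sys.argv[1]}.png",s["image"])
Q,H=cloud(s,st);h,sa,v=H[...,0],H[...,1],H[...,2]
b=(h>100)&(h<125)&(sa>120)&(Q[...,0]>.3)
print("t",st["time_s"],st["position"].round(4),st["ee_rot"].round(2),"F",st["wrist_force"].round(1))
for lo,hi in((.082,.1),(.055,.07),(.005,.05)):
    p=Q[b&(Q[...,2]>lo)&(Q[...,2]<hi)]
    if len(p)>5: print(lo,len(p),p.mean(0).round(4),cv2.minAreaRect(p[:,:2].astype(np.float32)*1000))
E
python3 look.py w1
```

```text
t 2.275 [ 0.4547 -0.2514  0.2813] [-1.7992e+02  1.2000e-01  1.2650e+02] F [-0.2 -0.1  0.4]
0.082 542 [ 0.4599 -0.2415  0.0897] ((603.9381103515625, -249.50782775878906), (32.4370231628418, 317.89886474609375), 87.0509262084961)
0.055 215 [ 0.6788 -0.2624  0.0626] ((623.5638427734375, -255.68380737304688), (28.399953842163086, 358.8022155761719), 84.42009735107422)
0.005 1996 [ 0.7378 -0.3377  0.0263] ((672.7884521484375, -357.8118591308594), (219.37564086914062, 503.4751281738281), 82.70391845703125)
```

View pics/w1.png

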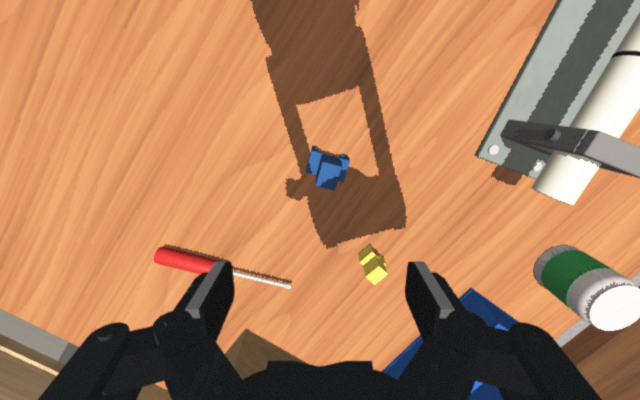

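The wrist view shows the clip upright at (328,168), the yellow clip clear at (373,265) and the grey bracket end at upper right. I limit the mask to the clip.

```bash
sed -i 's/^b=.*/b=(h>100)\&(h<125)\&(sa>120)\&(np.hypot(Q[...,0]-.462,Q[...,1]+.240)<.05)/' look.py
python3 - <<'E'
import pickle;from h import *
st,s=pickle.load(open("w1.pkl","rb"))
Q,H=cloud(s,st);h,sa,v=H[...,0],H[...,1],H[...,2]
b=(h>100)&(h<125)&(sa>100)&(np.hypot(Q[...,0]-.462,Q[...,1]+.240)<.05)
for lo,hi in((.086,.1),(.03,.06),(.005,.05)):
    p=Q[b&(Q[...,2]>lo)&(Q[...,2]<hi)];print(lo,len(p),p.mean(0).round(4),p[:,2].max().round(4),cv2.minAreaRect(p[:,:2].astype(np.float32)*1000))
cv2.imwrite("pics/w1c.png",cv2.resize(s["image"][130:210,280:380],None,fx=5,fy=5,interpolation=2))
# stand points seen by wrist
g=(sa<90)&(Q[...,2]>.006)&(Q[...,2]<.018)&(Q[...,0]>.5)&(Q[...,0]<.75)&(Q[...,1]>-.2);print("base",Q[g].mean(0))
E
```

```text
0.086 527 [ 0.4595 -0.2418  0.0899] 0.0922 ((460.2237548828125, -242.30345153808594), (22.105375289916992, 27.613487243652344), 20.998605728149414)
0.03 435 [ 0.4555 -0.2418  0.044 ] 0.0596 ((460.0452880859375, -242.18043518066406), (47.56786346435547, 27.733997344970703), 21.130718231201172)
0.005 427 [ 0.4558 -0.2418  0.0406] 0.0499 ((460.0630187988281, -242.22634887695312), (47.56786346435547, 27.635555267333984), 21.130718231201172)
base [0.62046317 0.00102041 0.01290231]
```

View pics/w1c.png

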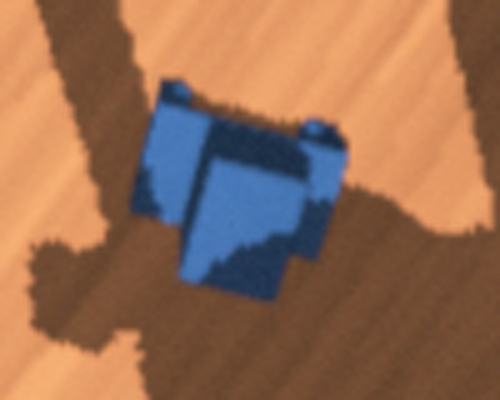

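The crop shows the clip standing square, with its long shoulder axis at 21.1°. Its centre is at (0.4602, −0.2423).

Run:
```python
from h import *
plan([(.4602,-.2423,.15),(.4602,-.2423,.071)],[111.1,111.1],[5,4])
```

```text
t 2.33 p [ 0.4546 -0.2493  0.2811] rot [-1.7995e+02  2.0000e-02  1.2658e+02] F [0.3 1.1 0.7] op 0.0856
linear [[0.05, 0.18, 2.62], [0.06, 0.17, 2.62], [0.07, 0.17, 2.62], [0.07, 0.17, 2.62], [0.08, 0.16, 2.62]] 
dr [[-0.01, 0.01, 3.1], [-0.01, 0.01, 3.1], [-0.01, 0.01, 3.1], [-0.01, 0.01, 3.1], [-0.01, 0.01, 3.1]]
linear [[0.0, -0.0, 1.98], [0.0, -0.0, 1.98], [0.0, -0.0, 1.98], [0.0, -0.0, 1.98]] 
dr [[0.0, -0.0, -0.0], [0.0, -0.0, -0.0], [0.0, -0.0, -0.0], [0.0, -0.0, -0.0]]
```

>>> arm_command:
  linear:
    - [0.1, 0.2, 2.6]
    - [0.1, 0.2, 2.6]
    - [0.1, 0.2, 2.6]
    - [0.1, 0.2, 2.6]
    - [0.1, 0.1, 2.6]
    - [0, 0, 0]
    - [0, 0, 0]
  dr:
    - [0, 0, 3.1]
    - [0, 0, 3.1]
    - [0, 0, 3.1]
    - [0, 0, 3.1]
    - [0, 0, 3.1]
    - [0, 0, 0]
    - [0, 0, 0]
  fingers: [0, 0, 0, 0, 0, 0, 0]

```text
time_s: 3.2
position: [0.4606, -0.2302, 0.1486]
ee_rot: [180.0, -0.2, 111.2]
wrist_force: [-0.0, 0.0, 0.4]
opening: 0.0851
```

```bash
python3 look.py w2
python3 - <<'E'
from h import *
plan([(.4602,-.2423,.071)],[111.1],[4])
E
```

```text
t 3.2 [ 0.4606 -0.2302  0.1486] [179.97  -0.2  111.18] F [-0.   0.   0.4]
0.082 1258 [ 0.4593 -0.2403  0.0895] ((459.99169921875, -242.15109252929688), (21.91841697692871, 27.545177459716797), 21.4323787689209)
0.055 223 [ 0.4554 -0.2298  0.0625] ((455.4010925292969, -230.04986572265625), (21.897964477539062, 2.019146680831909), 21.35638999938965)
0.005 1116 [ 0.4591 -0.2384  0.0376] ((459.9872131347656, -242.3665771484375), (46.08229064941406, 27.847204208374023), 21.18855857849121)
t 3.25 p [ 0.4605 -0.2302  0.1486] rot [179.97  -0.21 111.16] F [-0.4  0.6 -0.6] op 0.0853
linear [[-0.29, -0.12, 1.94], [-0.29, -0.12, 1.94], [-0.28, -0.12, 1.94], [-0.28, -0.12, 1.94]] 
dr [[0.01, -0.05, 0.01], [0.01, -0.05, 0.01], [0.01, -0.05, 0.01], [0.01, -0.05, 0.01]]
```

>>> arm_command:
  linear:
    - [-0.6, -0.2, 0]
    - [-0.6, -0.2, 0]
    - [0, 0, 2]
    - [0, 0, 2]
    - [0, 0, 2]
    - [0, 0, 1.7]
    - [0, 0, 0]
    - [0, 0, 0]
  dr:
    - [0, 0, 0]
    - [0, 0, 0]
    - [0, 0, 0]
    - [0, 0, 0]
    - [0, 0, 0]
    - [0, 0, 0]
    - [0, 0, 0]
    - [0, 0, 0]
  fingers: [0, 0, 0, 0, 0, 0, 0, 0]

```text
time_s: 4.25
position: [0.466, -0.2503, 0.0753]
ee_rot: [179.6, 0.5, 111.1]
wrist_force: [0.1, 0.5, 0.3]
opening: 0.085
```

>>> arm_command:
  linear:
    - [0.9, -0.2, 0.3]
    - [0, 0, 0]
    - [0, 0, 0]
  dr:
    - [0, 0, 0]
    - [0, 0, 0]
    - [0, 0, 0]
  fingers: [0, 0, 0]

```text
time_s: 4.62
position: [0.4613, -0.2427, 0.0737]
ee_rot: [179.5, 0.6, 111.1]
wrist_force: [-0.0, -0.4, -0.2]
opening: 0.0854
```

Run:
```python
from h import *
plan([(.4602,-.2423,.071)],[111.1],[1])
```

```text
t 4.62 p [ 0.4613 -0.2427  0.0737] rot [179.48   0.59 111.11] F [-0.  -0.4 -0.2] op 0.0854
linear [[0.08, -0.09, 0.27]] 
dr [[0.52, 0.59, 0.02]]
```

>>> arm_command:
  linear:
    - [0, -0.1, 0.3]
    - [0, 0, 0]
    - [0, 0, 0]
    - [0, 0, 0]
  dr:
    - [0.5, 0.6, 0]
    - [0, 0, 0]
    - [0, 0, 0]
    - [0, 0, 0]
  fingers: [0, 0, 0.3, 0.5]
  force: 70

```text
time_s: 5.12
position: [0.4607, -0.2433, 0.0707]
ee_rot: [180.0, -0.0, 111.1]
wrist_force: [-0.0, -0.4, 0.8]
opening: 0.0517
```

Run:
```python
from h import *
plan([(.4602,-.2423,.071)],[111.1],[1])
```

```text
t 5.12 p [ 0.4607 -0.2433  0.0707] rot [ 1.7999e+02 -2.0000e-02  1.1113e+02] F [-0.  -0.4  0.8] op 0.0517
linear [[0.12, -0.01, -0.03]] 
dr [[0.01, -0.02, 0.03]]
```

Well aligned. I close now.

>>> arm_command:
  linear:
    - [0, 0, 0]
    - [0, 0, 0]
    - [0, 0, 0]
    - [0, 0, 0]
    - [0, 0, 0]
    - [0, 0, -1]
    - [0, 0, -2]
    - [0, 0, -2]
  dr:
    - [0, 0, 0]
    - [0, 0, 0]
    - [0, 0, 0]
    - [0, 0, 0]
    - [0, 0, 0]
    - [0, 0, 0]
    - [0, 0, 0]
    - [0, 0, 0]
  fingers: [0.8, 1, 1, 1, 1, 1, 1, 1]
  force: 80

```text
time_s: 6.12
position: [0.4595, -0.2425, 0.1216]
ee_rot: [-179.9, -0.2, 111.1]
wrist_force: [0.0, 0.3, -0.2]
opening: 0.021
```

Run:
```python
from h import *
# refine stand from w1 wrist view + top/scene: base rectangle & pipe line
import pickle
d=pickle.load(open("d0.pkl","rb"));st,s=pickle.load(open("w1.pkl","rb"))
for n,(ss,t) in {"top":(d["top"],None),"scene":(d["scene"],None),"w1":(s,st)}.items():
    Q,H=cloud(ss,t);h,sa,v=H[...,0],H[...,1],H[...,2]
    r=(Q[...,0]>.5)&(Q[...,0]<.73)&(Q[...,1]>-.13)&(Q[...,1]<.235)
    g=r&(sa<90)&(Q[...,2]>.006)&(Q[...,2]<.018);print(n,"base",cv2.minAreaRect(Q[g][:,:2].astype(np.float32)*1000),Q[g][:,2].mean())
    w=r&(sa<70)&(v>150)&(Q[...,2]>.09)&(Q[...,2]<.135);p=Q[w];print(" pipe top z",np.percentile(p[:,2],[50,90,97]).round(4))
plan([(.45,-.15,.25)],[106.5],[6])
```

```text
top base ((610.4796752929688, 48.99635314941406), (90.31156921386719, 351.1689758300781), 16.508251190185547) 0.011887971365250362
 pipe top z [0.1148 0.1215 0.1242]
scene base ((611.3416137695312, 51.14263916015625), (93.2250747680664, 337.0759582519531), 17.01946449279785) 0.0125729893969464
 pipe top z [0.1161 0.12   0.121 ]
w1 base ((625.0499877929688, -6.6814422607421875), (90.28128814697266, 214.04672241210938), 16.544837951660156) 0.012902306284917444
 pipe top z [0.1154 0.1198 0.1204]
t 6.12 p [ 0.4595 -0.2425  0.1216] rot [-179.88   -0.21  111.12] F [ 0.   0.3 -0.2] op 0.021
linear [[1.5, 0.4, -2.14], [1.51, 0.38, -2.14], [1.51, 0.37, -2.14], [1.51, 0.35, -2.14], [1.52, 0.33, -2.14], [1.52, 0.31, -2.14]] 
dr [[-0.02, -0.03, 0.77], [-0.02, -0.03, 0.77], [-0.02, -0.03, 0.77], [-0.02, -0.03, 0.77], [-0.02, -0.03, 0.77], [-0.02, -0.03, 0.77]]
```

>>> arm_command:
  linear:
    - [0.5, 0.2, -5]
    - [0.5, 0.2, -5]
    - [1.5, 0.3, -4]
  dr:
    - [0, 0, 0.8]
    - [0, 0, 0.8]
    - [0, 0, 0.8]
  fingers: [1, 1, 1]

```text
time_s: 6.5
position: [0.4567, -0.2164, 0.2658]
ee_rot: [-179.8, -0.3, 108.6]
wrist_force: [0.5, 0.3, -0.7]
opening: 0.0213
```

Run:
```python
from h import *
plan([(.610,.050,.27)],[106.5],[7])
```

```text
t 6.5 p [ 0.4567 -0.2164  0.2658] rot [-179.77   -0.33  108.58] F [ 0.5  0.3 -0.7] op 0.0213
linear [[2.91, 3.29, -0.06], [2.93, 3.27, -0.06], [2.94, 3.26, -0.06], [2.96, 3.24, -0.06], [2.98, 3.23, -0.06], [2.99, 3.21, -0.06], [3.01, 3.2, -0.06]] 
dr [[-0.03, -0.05, 0.3], [-0.03, -0.05, 0.3], [-0.03, -0.05, 0.3], [-0.03, -0.05, 0.3], [-0.03, -0.05, 0.3], [-0.03, -0.05, 0.3], [-0.03, -0.05, 0.3]]
```

>>> arm_command:
  linear:
    - [2.9, 3.2, 0]
    - [2.9, 3.2, 0]
    - [2.9, 3.2, 0]
    - [2.9, 3.2, 0]
    - [2.9, 3.2, 0]
    - [2.9, 3.2, 0]
    - [2, 2, 0]
    - [0, 0, 0]
    - [0, 0, 0]
  dr:
    - [0, 0, 0.3]
    - [0, 0, 0.3]
    - [0, 0, 0.3]
    - [0, 0, 0.3]
    - [0, 0, 0.3]
    - [0, 0, 0.3]
    - [0, 0, 0.2]
    - [0, 0, 0]
    - [0, 0, 0]
  fingers: [1, 1, 1, 1, 1, 1, 1, 1, 1]

```text
time_s: 7.62
position: [0.6039, 0.0399, 0.2763]
ee_rot: [179.7, 0.2, 106.5]
wrist_force: [-0.1, 0.4, -0.4]
opening: 0.021
```

```bash
cat > look2.py <<'E'
import sys,pickle;from h import *
from cell import bot,viewer
st=bot.read_state();s=viewer.snapshot("wrist");pickle.dump((st,s),open(sys.argv[1]+".pkl","wb"));cv2.imwrite(f"pics/{sys.argv[1]}.png",s["image"])
Q,H=cloud(s,st);h,sa,v=H[...,0],H[...,1],H[...,2]
a=np.radians(16.5);e=np.array([-np.sin(a),np.cos(a)]);n=np.array([np.cos(a),np.sin(a)]);c=np.array([.6105,.0515])
Y=(Q[...,:2]-c)@e;X=(Q[...,:2]-c)@n
P=np.stack([X,Y,Q[...,2]],-1);B=(abs(X)<.06)&(abs(Y)<.2)
print("t",st["time_s"],st["position"].round(4),st["ee_rot"].round(2),"F",st["wrist_force"].round(1),"op",st["opening"])
tp=st["position"][:2]-c;print("tcp in stand",(tp@n).round(4),(tp@e).round(4))
def rep(nm,m):
    p=P[m&B]
    if len(p)>10:print(nm,len(p),"X",np.percentile(p[:,0],[1,50,99]).round(4),"Y",np.percentile(p[:,1],[1,50,99]).round(4),"Z",np.percentile(p[:,2],[1,50,99]).round(4),"slope",np.degrees(np.polyfit(p[:,1],p[:,0],1)[0]).round(2))
z=P[...,2]
w=(sa<80)&(v>120)&(z>.09)&(z<.13)
rep("pipe",w)
p=P[w&B&(abs(Y)<.11)]
if len(p)>100:
    # fit axis: (X-a-bY)^2+(z-h)^2=.02^2
    from scipy.optimize import least_squares
    f=lambda q:np.hypot(p[:,0]-q[0]-q[1]*p[:,1],p[:,2]-q[2])-.02
    r=least_squares(f,[0,0,.1],loss="soft_l1",f_scale=.001);print(" axis X0",r.x[0].round(4),"slope deg",np.degrees(r.x[1]).round(2),"h",r.x[2].round(4),"rms",np.sqrt(np.mean(f(r.x)**2)).round(4))
rep("marks",(v<70)&(z>.10)&(z<.125)&(abs(X)<.012)&(abs(Y)<.06))
for sg in(1,-1): rep(f"mark{sg}",(v<80)&(z>.108)&(z<.125)&(abs(X)<.012)&(abs(Y*sg-.043)<.012))
rep("orange",(h>5)&(h<20)&(sa>190)&(z>.10)&(z<.16))
rep("base",(sa<90)&(z>.008)&(z<.018))
bl=(h>100)&(h<125)&(sa>100)&(z>.03);rep("blue",bl)
E
python3 look2.py w3
```

```text
t 7.625 [0.6039 0.0399 0.2763] [179.74   0.21 106.49] F [-0.1  0.4 -0.4] op 0.020954993459733184
tcp in stand -0.0096 -0.0092
pipe 7659 X [-0.021  -0.0023  0.0173] Y [-0.0512  0.0512  0.1207] Z [0.1039 0.1172 0.1206] slope 0.17
 axis X0 -0.0014 slope deg -0.07 h 0.0995 rms 0.0006
marks 85 X [-0.0118  0.0011  0.0113] Y [-0.0418 -0.0399  0.0462] Z [0.1147 0.1184 0.121 ] slope 1.67
mark1 36 X [-0.0114  0.0034  0.0113] Y [0.0449 0.0454 0.0464] Z [0.1152 0.1184 0.1212] slope -14.3
mark-1 61 X [-0.0118  0.0001  0.0113] Y [-0.0418 -0.0405 -0.0388] Z [0.1146 0.1185 0.1208] slope -22.81
base 4951 X [-0.0458 -0.0278  0.0431] Y [-0.0939  0.035   0.1256] Z [0.0106 0.0125 0.0144] slope 1.53
blue 6965 X [-0.0317 -0.0093  0.0134] Y [-0.021   0.0021  0.0058] Z [0.2117 0.2876 0.2967] slope -0.45
```

View pics/w3.png

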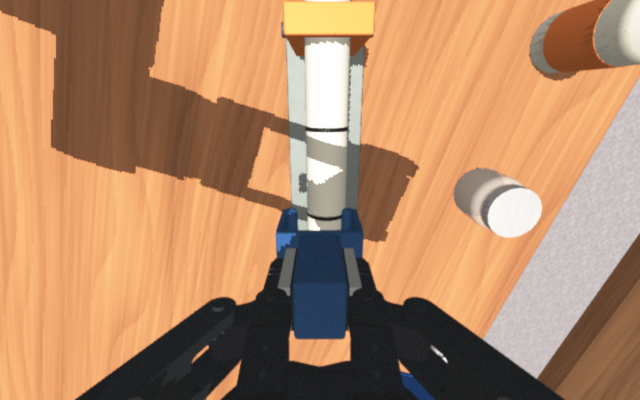

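The wrist view shows the pipe upright under the clip. The marks are at (327,129) and (325,217), with the orange bracket at top. Depth fits the pipe axis at h≈0.0995, with the clip 8 mm off in x.

Run:
```python
from h import *
plan([(.6081,.0534,.205)],[106.5],[3])
```

```text
t 7.67 p [0.6039 0.0398 0.2763] rot [179.73   0.2  106.46] F [-0.3  0.  -0.7] op 0.0207
linear [[0.4, 0.25, 2.38], [0.4, 0.26, 2.38], [0.4, 0.26, 2.38]] 
dr [[0.09, 0.07, -0.01], [0.09, 0.07, -0.01], [0.09, 0.07, -0.01]]
```

>>> arm_command:
  linear:
    - [0.4, 0.3, 2.3]
    - [0.4, 0.3, 2.3]
    - [0.3, 0.2, 2.2]
    - [0, 0, 0]
    - [0, 0, 0]
  dr:
    - [0.1, 0.1, 0]
    - [0.1, 0.1, 0]
    - [0.1, 0, 0]
    - [0, 0, 0]
    - [0, 0, 0]
  fingers: [1, 1, 1, 1, 1]

```text
time_s: 8.3
position: [0.6074, 0.047, 0.2093]
ee_rot: [180.0, 0.1, 106.1]
wrist_force: [0.2, 1.1, -0.3]
opening: 0.0211
```

```bash
python3 look2.py w4;python3 - <<'E'
from h import *
plan([(.6081,.0534,.187)],[106.5],[1])
E
```

```text
t 8.3 [0.6074 0.047  0.2093] [1.7997e+02 1.1000e-01 1.0610e+02] F [ 0.2  1.1 -0.3] op 0.021129757388310837
tcp in stand -0.0042 -0.0034
pipe 10574 X [-0.0208 -0.002   0.0173] Y [-0.1233  0.0641  0.1198] Z [0.1043 0.1173 0.1206] slope 0.32
 axis X0 -0.0016 slope deg -0.06 h 0.0995 rms 0.0006
marks 82 X [-0.0115  0.0025  0.0119] Y [0.0438 0.0454 0.0465] Z [0.1145 0.1185 0.1208] slope 184.91
mark1 103 X [-0.0115  0.0011  0.0119] Y [0.0439 0.0454 0.0466] Z [0.1147 0.1186 0.1208] slope 129.33
orange 19 X [-0.0318  0.0007  0.0286] Y [0.1174 0.1178 0.1189] Z [0.1037 0.1302 0.1408] slope 871.01
base 5349 X [-0.046  -0.0289  0.0429] Y [-0.0392  0.0515  0.1242] Z [0.0106 0.0125 0.0142] slope -1.06
blue 6961 X [-0.0265 -0.0041  0.0185] Y [-0.0151  0.0079  0.0116] Z [0.1447 0.2201 0.2294] slope 0.01
t 8.35 p [0.6073 0.047  0.2092] rot [1.7998e+02 1.1000e-01 1.0610e+02] F [ 0.6  0.5 -1.1] op 0.021
linear [[0.59, 0.25, 2.22]] 
dr [[0.02, 0.11, -0.4]]
```

>>> arm_command:
  linear:
    - [0.6, 0.2, 1]
    - [0, 0, 1]
    - [0, 0, 0]
    - [0, 0, 0]
  dr:
    - [0, 0.1, -0.4]
    - [0, 0, 0]
    - [0, 0, 0]
    - [0, 0, 0]
  fingers: [1, 1, 1, 1]

```text
time_s: 8.85
position: [0.6083, 0.0535, 0.1895]
ee_rot: [179.8, 0.1, 106.5]
wrist_force: [0.3, 0.2, 0.5]
opening: 0.0211
```

Run:
```python
from h import *
plan([(.6081,.0534,.183)],[106.5],[1])
```

```text
t 8.85 p [0.6083 0.0535 0.1895] rot [1.7984e+02 5.0000e-02 1.0652e+02] F [0.3 0.2 0.5] op 0.0211
linear [[-0.0, -0.03, 0.65]] 
dr [[0.16, 0.05, 0.02]]
```

>>> arm_command:
  linear:
    - [0, 0, 0.4]
    - [0, 0, 0.3]
    - [0, 0, 0.2]
    - [0, 0, 0]
  dr:
    - [0.1, 0, 0]
    - [0, 0, 0]
    - [0, 0, 0]
    - [0, 0, 0]
  fingers: [1, 1, 1, 1]

```text
time_s: 9.35
position: [0.6082, 0.0533, 0.1804]
ee_rot: [180.0, 0.1, 106.5]
wrist_force: [-0.4, 0.0, 1.3]
opening: 0.0213
```

>>> arm_command:
  linear:
    - [0, 0, 0.2]
    - [0, 0, 0.2]
  dr:
    - [0, 0, 0]
    - [0, 0, 0]
  fingers: [1, 1]

```text
time_s: 9.6
position: [0.6086, 0.0532, 0.1782]
ee_rot: [179.9, 0.1, 106.5]
wrist_force: [-3.7, -0.6, 10.2]
opening: 0.0216
```

>>> arm_command:
  linear:
    - [0, 0, 0.2]
    - [0, 0, 0.2]
  dr:
    - [0, 0, 0]
    - [0, 0, 0]
  fingers: [1, 1]

```text
time_s: 9.85
position: [0.6088, 0.0529, 0.1768]
ee_rot: [179.8, 0.2, 106.5]
wrist_force: [-4.2, -1.1, 11.0]
opening: 0.0211
```

>>> arm_command:
  linear:
    - [0, -0.1, 0.2]
    - [0, -0.1, 0.2]
  dr:
    - [0, 0, 0]
    - [0, 0, 0]
  fingers: [1, 1]

```text
time_s: 10.1
position: [0.6083, 0.0524, 0.176]
ee_rot: [179.6, 0.2, 106.5]
wrist_force: [-1.6, 0.7, 11.6]
opening: 0.0213
```

>>> arm_command:
  linear:
    - [0, -0.05, 0.25]
    - [0, 0, 0.25]
  dr:
    - [0, 0, 0]
    - [0, 0, 0]
  fingers: [1, 1]

```text
time_s: 10.35
position: [0.6086, 0.052, 0.1743]
ee_rot: [179.4, 0.3, 106.6]
wrist_force: [-5.0, -1.2, 11.2]
opening: 0.0212
```

>>> arm_command:
  linear:
    - [0.1, -0.1, 0.25]
    - [0.05, -0.1, 0.25]
  dr:
    - [0.6, 0.3, 0]
    - [0.2, 0.1, 0]
  fingers: [1, 1]

```text
time_s: 10.6
position: [0.6086, 0.0523, 0.1728]
ee_rot: [179.9, 0.1, 106.6]
wrist_force: [-2.7, 1.2, 10.2]
opening: 0.0211
```

>>> arm_command:
  linear:
    - [0.05, -0.05, 0.25]
    - [0, -0.05, 0.25]
  dr:
    - [0.2, 0.1, 0]
    - [0.2, 0.1, 0]
  fingers: [1, 1]

```text
time_s: 10.85
position: [0.609, 0.0522, 0.1709]
ee_rot: [-179.9, -0.0, 106.6]
wrist_force: [-2.1, 0.3, 9.6]
opening: 0.0209
```

>>> arm_command:
  linear:
    - [0.05, -0.1, 0.25]
    - [0.05, -0.1, 0.25]
  dr:
    - [0.1, 0.1, 0]
    - [0.1, 0.1, 0]
  fingers: [1, 1]

```text
time_s: 11.1
position: [0.6087, 0.0522, 0.1687]
ee_rot: [-180.0, -0.1, 106.6]
wrist_force: [-1.0, -0.4, 7.5]
opening: 0.0213
```

>>> arm_command:
  linear:
    - [0.05, -0.05, 0.25]
    - [0.05, -0.05, 0.25]
  dr:
    - [0.1, 0.1, 0]
    - [0.1, 0.1, 0]
  fingers: [1, 1]

```text
time_s: 11.35
position: [0.6086, 0.0526, 0.1654]
ee_rot: [-179.9, -0.2, 106.6]
wrist_force: [-0.8, -0.6, 3.0]
opening: 0.021
```

>>> arm_command:
  linear:
    - [0.05, -0.05, 0.25]
    - [0.05, -0.05, 0.25]
  dr:
    - [0, 0, 0]
    - [0, 0, 0]
  fingers: [1, 1]

```text
time_s: 11.6
position: [0.6077, 0.0533, 0.1597]
ee_rot: [-180.0, -0.2, 106.6]
wrist_force: [1.2, 0.2, -4.0]
opening: 0.021
```

Past the peak, and the arms are now drawing the clip down. I keep pushing gently to the steep rise.

>>> arm_command:
  linear:
    - [0, 0, 0.2]
    - [0, 0, 0.2]
  dr:
    - [0, -0.2, 0]
    - [0, 0, 0]
  fingers: [1, 1]

```text
time_s: 11.85
position: [0.6076, 0.0537, 0.1541]
ee_rot: [-180.0, -0.1, 106.6]
wrist_force: [3.0, 0.9, -4.1]
opening: 0.0212
```

>>> arm_command:
  linear:
    - [0, 0, 0.15]
    - [0, 0, 0.15]
  dr:
    - [0, 0, 0]
    - [0, 0, 0]
  fingers: [1, 1]

```text
time_s: 12.1
position: [0.6077, 0.0537, 0.1523]
ee_rot: [-180.0, -0.1, 106.6]
wrist_force: [-5.3, 0.1, 18.8]
opening: 0.0214
```

Steep rise to 18.8 N at 0.1523 (home predicted at 0.1527). I relax the push and look.

>>> arm_command:
  linear:
    - [0, 0, -0.05]
    - [0, 0, 0]
  dr:
    - [0, 0, 0]
    - [0, 0, 0]
  fingers: [1, 1]

```text
time_s: 12.35
position: [0.6076, 0.0538, 0.1531]
ee_rot: [-180.0, -0.0, 106.6]
wrist_force: [1.0, 0.5, -3.9]
opening: 0.0211
```

```bash
python3 look2.py w5
```

```text
t 12.35 [0.6076 0.0538 0.1531] [-1.7997e+02 -5.0000e-02  1.0658e+02] F [ 1.   0.5 -3.9] op 0.021124882083085158
tcp in stand -0.0021 0.003
pipe 15881 X [-0.0208 -0.0017  0.017 ] Y [-0.0809  0.0744  0.1205] Z [0.105  0.1174 0.1206] slope 0.03
 axis X0 -0.0017 slope deg -0.05 h 0.0996 rms 0.0006
marks 288 X [-0.0118 -0.      0.0116] Y [0.0173 0.0452 0.0472] Z [0.1146 0.1189 0.1241] slope -0.1
mark1 278 X [-0.0118 -0.      0.0115] Y [0.0435 0.0454 0.0472] Z [0.1145 0.1188 0.1209] slope -8.62
orange 166 X [-0.0335  0.0052  0.0294] Y [0.1172 0.1176 0.1218] Z [0.101  0.1346 0.1417] slope -8.92
base 5953 X [-0.0461 -0.0317  0.0429] Y [-0.0496  0.059   0.1232] Z [0.0107 0.0125 0.0142] slope -0.5
blue 6559 X [-0.0249 -0.0021  0.0209] Y [-0.0088  0.0148  0.018 ] Z [0.0987 0.1667 0.1732] slope 0.24
```

View pics/w5.png

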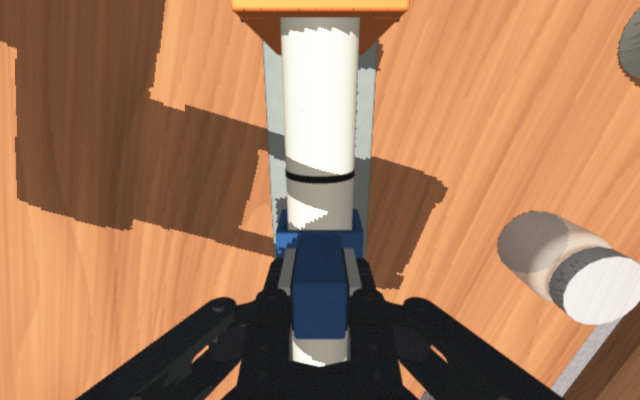

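Clip home on the pipe between the marks (front mark at (320,177)), upright. About 100 mm to slide.

>>> arm_command:
  linear:
    - [0.8, 0, 0]
    - [1, 0, 0]
    - [1, 0, 0]
    - [1, 0, 0]
  dr:
    - [0, 0, 0]
    - [0, 0, 0]
    - [0, 0, 0]
    - [0, 0, 0]
  fingers: [1, 1, 1, 1]

```text
time_s: 12.9
position: [0.5962, 0.092, 0.1526]
ee_rot: [-179.9, -0.0, 106.5]
wrist_force: [1.4, -1.1, -3.0]
opening: 0.0209
```

```bash
cat > wh.py <<'E'
from h import *
from cell import bot
c=np.array([.6105,.0515]);a=np.radians(16.5);n=np.array([np.cos(a),np.sin(a)]);e=np.array([-n[1],n[0]])
s=bot.read_state();d=s["position"][:2]-c;F=s["wrist_force"]
print("X",(d@n).round(4),"Y",(d@e).round(4),"Fx,Fy,Fz",(F[:2]@n).round(1),(F[:2]@e).round(1),F[2].round(1))
w=c-.0018*n+(.1175-.014)*e
plan([(*w,.1531)],[106.5],[1])
E
python3 wh.py
```

```text
X -0.0022 Y 0.0429 Fx,Fy,Fz 1.0 -1.5 -3.0
t 12.9 p [0.5962 0.092  0.1526] rot [-1.7995e+02 -2.0000e-02  1.0654e+02] F [ 1.4 -1.1 -3. ] op 0.0209
linear [[6.06, 0.04, -0.05]] 
dr [[-0.05, -0.02, 0.04]]
```

>>> arm_command:
  linear:
    - [1, 0.05, 0]
    - [1, 0, 0]
    - [1, 0, 0]
    - [1, 0, 0]
    - [0.7, 0, 0]
  dr:
    - [0, 0, 0]
    - [0, 0, 0]
    - [0, 0, 0]
    - [0, 0, 0]
    - [0, 0, 0]
  fingers: [1, 1, 1, 1, 1]

```text
time_s: 13.52
position: [0.5818, 0.1411, 0.1526]
ee_rot: [-179.9, -0.0, 106.6]
wrist_force: [0.6, -1.1, -3.6]
opening: 0.0214
```

```bash
python3 wh.py
```

```text
X -0.0021 Y 0.0941 Fx,Fy,Fz 0.2 -1.3 -3.6
t 13.53 p [0.5818 0.1411 0.1526] rot [-1.7991e+02 -3.0000e-02  1.0661e+02] F [ 0.6 -1.1 -3.6] op 0.0214
linear [[0.94, 0.03, -0.05]] 
dr [[-0.09, -0.03, 0.11]]
```

>>> arm_command:
  linear:
    - [0.4, 0, 0]
    - [0.2, 0, 0]
    - [0.2, 0, 0]
  dr:
    - [0, 0, 0]
    - [0, 0, 0]
    - [0, 0, 0]
  fingers: [1, 1, 1]

```text
time_s: 13.9
position: [0.5793, 0.1494, 0.1526]
ee_rot: [-179.9, -0.0, 106.6]
wrist_force: [1.0, -0.2, -3.1]
opening: 0.0213
```

>>> arm_command:
  linear:
    - [0.2, 0, 0]
    - [0.1, 0, 0]
  dr:
    - [0, 0, 0]
    - [0, 0, 0]
  fingers: [1, 1]

```text
time_s: 14.15
position: [0.5792, 0.15, 0.1527]
ee_rot: [-179.9, 0.2, 106.7]
wrist_force: [1.4, -4.0, -3.2]
opening: 0.021
```

```bash
python3 wh.py
```

```text
X -0.0021 Y 0.1033 Fx,Fy,Fz 0.2 -4.2 -3.2
t 14.15 p [0.5792 0.15   0.1527] rot [-179.9     0.22  106.65] F [ 1.4 -4.  -3.2] op 0.021
linear [[0.02, 0.03, -0.04]] 
dr [[-0.1, 0.22, 0.15]]
```

>>> arm_command:
  linear:
    - [0.2, 0, 0]
    - [0.15, 0, 0]
  dr:
    - [0, 0.2, 0]
    - [0, 0.1, 0]
  fingers: [1, 1]

```text
time_s: 14.4
position: [0.5792, 0.15, 0.1527]
ee_rot: [-179.9, 0.2, 106.7]
wrist_force: [3.0, -5.9, -3.1]
opening: 0.0212
```

```bash
python3 wh.py
```

```text
X -0.0021 Y 0.1033 Fx,Fy,Fz 1.2 -6.5 -3.1
t 14.4 p [0.5792 0.15   0.1527] rot [-179.89    0.23  106.67] F [ 3.  -5.9 -3.1] op 0.0212
linear [[0.02, 0.03, -0.04]] 
dr [[-0.11, 0.24, 0.17]]
```

Stalled against the bracket at the predicted position. A light press down to confirm seating, then relax and release.

>>> arm_command:
  linear:
    - [0.1, 0, 0.08]
    - [0, 0, 0.05]
  dr:
    - [0, 0, 0]
    - [0, 0, 0]
  fingers: [1, 1]

```text
time_s: 14.65
position: [0.5793, 0.15, 0.1524]
ee_rot: [-179.9, 0.3, 106.6]
wrist_force: [-0.8, -0.6, 3.7]
opening: 0.0212
```

>>> arm_command:
  linear:
    - [0, 0, 0]
    - [0, 0, 0]
    - [0, 0, 0]
    - [0, 0, 0]
    - [0, 0, 0]
  dr:
    - [0, 0, 0]
    - [0, 0, 0]
    - [0, 0, 0]
    - [0, 0, 0]
    - [0, 0, 0]
  fingers: [0.7, 0.6, 0.4, 0.4, 0.3]

```text
time_s: 15.28
position: [0.5788, 0.1516, 0.1523]
ee_rot: [-179.9, 0.1, 106.6]
wrist_force: [0.5, -0.5, -1.1]
opening: 0.06
```

>>> arm_command:
  linear:
    - [0, 0, -0.5]
    - [0, 0, -1.5]
    - [0, 0, -2.5]
    - [0, 0, -3]
    - [0, 0, -3]
    - [0, 0, 0]
  dr:
    - [0, 0, 0]
    - [0, 0, 0]
    - [0, 0, 0]
    - [0, 0, 0]
    - [0, 0, 0]
    - [0, 0, 0]
  fingers: [0.3, 0.3, 0.3, 0.2, 0.1, 0]

```text
time_s: 16.02
position: [0.5796, 0.152, 0.2652]
ee_rot: [179.9, 0.2, 106.6]
wrist_force: [0.1, -1.0, 0.4]
opening: 0.0855
```

```bash
python3 look2.py w6
python3 - <<'E'
from cell import viewer
import cv2
s=viewer.snapshot("scene")["image"]
cv2.imwrite("pics/s6.png",cv2.resize(s[140:280,140:520],None,fx=2,fy=2,interpolation=2))
E
```

```text
t 16.025 [0.5796 0.152  0.2652] [1.7989e+02 1.7000e-01 1.0661e+02] F [ 0.1 -1.   0.4] op 0.08554846623731484
tcp in stand -0.0011 0.1051
pipe 7075 X [-0.0208 -0.0016  0.0174] Y [-0.1027  0.0321  0.1822] Z [0.104  0.1169 0.1204] slope -0.07
 axis X0 -0.0015 slope deg -0.04 h 0.0994 rms 0.0007
marks 31 X [-0.0115 -0.0006  0.0114] Y [-0.041   0.0452  0.0465] Z [0.115  0.1186 0.121 ] slope 3.45
mark1 33 X [-0.0115  0.0014  0.0114] Y [0.0444 0.0453 0.0466] Z [0.115  0.1181 0.121 ] slope 93.36
mark-1 12 X [-0.011   0.0033  0.0102] Y [-0.0413 -0.0406 -0.0393] Z [0.1151 0.1184 0.1202] slope -18.65
base 4365 X [-0.0458  0.0247  0.043 ] Y [-0.1536  0.0055  0.1716] Z [0.0105 0.0125 0.0162] slope -0.05
blue 1671 X [-0.0245 -0.0016  0.0211] Y [0.0911 0.1058 0.1179] Z [0.1233 0.1706 0.1729] slope -0.55
```

View pics/w6.png

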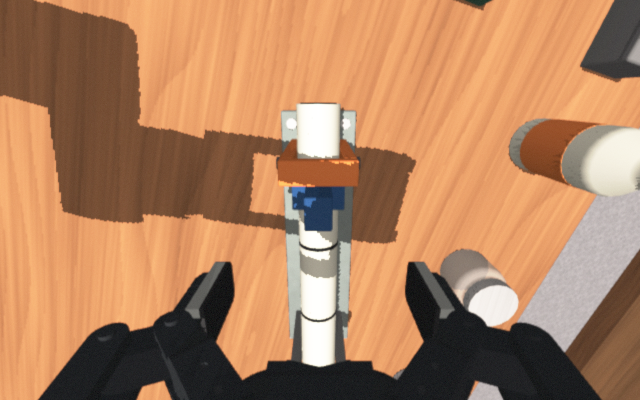

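View pics/s6.png

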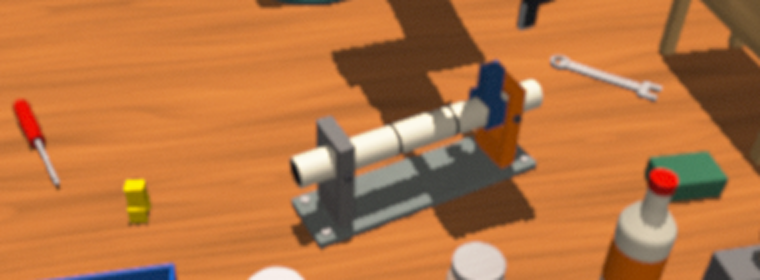

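Clip at (318,210) sits against the orange bracket. Its end face is at Y≈0.1175 and its block top at 0.171, so it is home and upright. The scene view shows the bystanders in place. I hand in.

```bash
python3 -c "
from cell import workorder;print(workorder.finish_job())"
```

```text
the job is handed in; nothing more can be done
None
```

I pushed the blue clip onto the pipe between the marks, slid it against the orange bracket and let go. I handed the job in at about 16 s of the 48 s allowed.

- **Push:** the lips touched within a millimetre of where the camera's pipe height (axis about 99.5 mm above the table) put them. Readings peaked at about 12 N and dropped as the arms snapped past. They then rose steeply to 18.8 N with the tool at 152.3 mm (home was predicted at 152.7 mm). I only read the force at the end of each move, so a brief higher value between readings is possible.
- **Slide:** the clip stalled against the bracket at 6.5 N, within 0.2 mm of the predicted spot.
- **Last checks after release:**
  - The clip's end face is flush with the bracket within the roughly 2 mm camera accuracy.
  - The block's top is at about 171 mm, which matches fully home.
  - The clip is upright, and the gripper is well clear and reads no contact force.
  - The yellow clip, tools and soap box look unmoved in the last scene picture; I did not measure them again.

No check failed. Two small things to note: during the push the clip ran about 1 mm off line and 0.6° tilted, and I corrected both. After opening, the tool crept about 1.6 mm towards the bracket, with no contact force showing.

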